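# Seat a keyed spindle in the drive hub and hold it home

### The arm

A 6-joint arm with a two-finger parallel gripper is mounted at the origin on a cart in front of the work surface, level with it; the furniture and walls round the work are solid. World frame = base frame: x ahead of the robot, y to its left, z up, the work surface at z = 0. Lengths are in m, angles in rad, forces in N, time in s.
With the tool pointing down it reaches from about 0.275 to 0.725 m from the base axis. Payload 5.6 kg.
Tool frame: the origin (TCP) lies at the very end of the fingers, on their centre line; the grasp point (between the pads) lies 19 mm behind it (ctrl.tcp_to_grasp is the z of the grasp point in the tool frame, in m); z points along the fingers, y is the line along which they close (so a half turn about z gives the same grasp; the last joint's range is limited). The gripper opens to 85 mm and grips with 20 to 120 N. Pads are 22 mm wide; open, the fingers measure 114 mm over their backs; the gripper's body (76 mm by 85 mm) begins 54 mm behind the grasp point. The pads swing forward as they close: fully open they stand 13 mm farther back than shut.
Start: joints at [1.62, 0.255, 0.108, 0, -1.424, -0.285], TCP at [0.128, 0.535, 0.231] pointing down, gripper open.
Joint ranges: [-2.95, 2.95], [-1.21, 1.97], [-1.09, 1.5], [-2.87, 1.71], [-2.94, -0.07], [-3.05, 3.05]. Speed limits (rad/s): [2.57, 2.57, 3.14, 3.14, 3.14, 3.14].

### API

Orientations are given as a unit quaternion [x, y, z, w].
In Python, from rig import ctrl, fingers, solve_ik, cams, workorder, monitor gives the robot as it stands. Calls block until the motion is done:
- ctrl.movep(position, orientation): joint-space move of the TCP to a pose.
- ctrl.move_linear(position, rot=None, v=0.15, contact_N=None): straight line of the TCP; rot=None keeps the orientation; v is the mean speed in m/s. With contact_N (N) it stops when the force on the tool has changed by that much, and returns True; else False.
- ctrl.move_j(angles): joint-space move.
- fingers.command_gripper(opening, effort=None): finger opening in m; effort is the grip in N (None keeps the last); returns when the fingers have stopped.
- ctrl.sleep(seconds).
- solve_ik(position, orientation): joint angles nearest the present ones, or None.
- cams.camera(name): name is "scene" or "top" or "wrist"; returns a dict with "pixels" (384x512x3 uint8, red, green, blue), "intrinsics" (3x3 intrinsics, pixels), "distortion" ([k1, k2, p1, p2, k3] as OpenCV has them; the pictures are not rectified), "pose" (4x4, takes a point from camera to world coordinates). Camera axes: x right, y down, z forward; pixel columns grow to the right and rows downward; lengths in m; the calibration is good to about 2 mm. A picture is of the moment at which its call begins. There is no depth.
A pose or a line that the arm cannot do raises ctrl.IKError and nothing moves.
- workorder.sign_off(): hands the job in; it is judged then, once.
Readings, each from a call of its own:
- monitor.current_time(): time.
- monitor.current_joints(): joint angles.
- monitor.current_joint_vel(): joint speeds.
- monitor.current_joint_torque(): joint torques, N m.
- monitor.current_position(): TCP position.
- monitor.current_ee_rot(): TCP orientation.
- monitor.current_wrist_force(): force on the tool from outside, world axes, zero at the start.
- monitor.current_ft_torque(): the same for the moment, N m.
- monitor.current_finger_gap(): finger opening in m.
- monitor.current_grasp_force(): force on a finger pad.
Only numpy, scipy, OpenCV 4.12 (cv2) and the standard library are available. Lean on these libraries where they do the work, as an engineer would, in place of code of your own. Each camera call takes 0.05 s, during which the arm holds its last target. There are 200 camera calls.

### The job

Take the flat-headed keyed spindle out of the rack and push its foot down into the pulley hub of the drive unit, turning it until its key slips into the keyway, then keep pushing against the spring inside the hub until the spindle's flange sits fully home, flush on the hub's top face. Finish while still gripping the spindle and holding it down like that (so that someone could tighten the set screw): do not let go. Leave the round-headed plain spindle in the rack, and the other loose things where they lie.

Things in the scene. Friction and masses are not known exactly. Their poses are not given: they have to be found in the camera images.
- keyed_spindle_grip (a point): centre of the flat-sided head of the keyed spindle (loose, steel, about 0.15 kg, upright in one of the rack's sockets). The head measures 34 mm along x, 16 mm along y (grip across these flats) and 36 mm in height, half of it above this point. Below it a flange and a shaft; the foot is 60 mm below this point. z is up along the shaft, the key points to +x
- flange_underside (a point): on the keyed spindle's axis at the underside of its round flange (31 mm wide, 6 mm thick; a 6 mm wide nose on it, out to 23 mm, marks the key's side), 24 mm below the grip point; same axes. When home it meets hub_mouth. The shaft below is 18 mm thick, 36 mm long, its foot tapered; the key, 6 mm wide, out to 14 mm from the axis on +x, ends 12.5 mm above the foot
- plain_spindle_grip (a point): centre of the round grip head (26 mm diameter, 36 mm high) of the plain spindle, which has the same shaft and flange but no key and no nose. It stands in the rack's other socket and stays there
- hub_mouth (a point): centre of the hub's bore in its flat top face, 68 mm above the worktop; z up. The hub is a fixed steel sleeve, 44 mm wide, with a toothed rim 59 mm wide lower down. Bore 20 mm; one keyway, 8 mm wide, out to 15.5 mm from the axis, runs down the whole bore on the hub's +x side, where a set screw's head shows. The key must point to this +x. The hub does not turn
- ejector (a joint): sprung brass pad in the bore; travel downward in m: 0 at rest, its top 26 mm below the hub's top face; about 0.010 with the spindle fully home; stop at 0.013. The spring pushes up with 4 N at 0 and 0.5 N more per mm (9 N at home), more than the spindle's weight: it lifts a spindle that is let go
- drive_unit: fixed drive unit: aluminium base plate 175 x 100 x 16 mm, origin on the worktop under the hub's axis; a grey motor block 56 x 64 mm, its ribbed top 64 mm high, stands on the plate, its centre 88 mm along +x from the hub's axis
- rack: fixed rack: plate 64 (x) x 132 (y) x 8 mm, origin under its centre; two upright sockets, 36 mm wide, 36 mm either side of the centre along y, tops 48 mm above the worktop, bore 21 mm, with a 9 mm slot on +x for a key. The flanges rest on the socket tops, so a spindle must rise 36 mm to be out; which spindle is in which socket changes
- spanner: loose steel spanner, 34 x 169 x 6 mm, lying between the drive unit and the rack; origin under its centre, length along its y. A bystander
- stopwatch: loose stopwatch, 61 x 54 x 16 mm, lying behind the spanner; origin under its centre. A bystander
- screwdriver: loose screwdriver, 195 mm long (along its y), 26 mm thick, lying near the front edge; origin under its centre. A bystander
- filter_cassette: loose round filter cassette, 40 mm diameter, 38 mm high, at the right; origin under its centre. A bystander
- bottle: loose reagent bottle, 52 mm diameter, 106 mm high, at the right; origin under its centre. A bystander
There are look-alikes about, which are no part of the job. Leave any blue, brown or purple look-alike of the part that bears keyed_spindle_grip alone.

How it is judged:
On the way, in this order (a step that is already met when the one before it is completed fails the run):
1. the keyed spindle is held clear above the rack (height (world z) of keyed_spindle_grip above 0.115 m and contact force between the fingers and keyed_spindle above 1 N), for 0.1 s.
2. the key has entered the keyway (horizontal distance between flange_underside and hub_mouth below 0.004 m and z of flange_underside in the frame of hub_mouth below 0.019 m), for 0.05 s.
At the end, for the whole second after the job is handed in: The keyed spindle is in the hub, key in the keyway: axes within 3 mm, turned within 0.2 rad, upright within 0.08 rad, flange no more than 2.5 mm above the hub's top face, ejector pad down more than 7 mm, and the fingers still grip its head (over 2 N, 30 mm from its centre) (z of flange_underside in the frame of hub_mouth between -0.003 and 0.0025 m and horizontal distance between flange_underside and hub_mouth below 0.003 m and angle between the x axis of flange_underside and the x axis of hub_mouth, either way round below 0.2 rad and angle between flange_underside's own z axis and vertical below 0.08 rad and value of joint ejector above 0.007 m and contact force between the fingers and keyed_spindle above 2 N and distance between the grasp point and keyed_spindle_grip below 0.03 m); the arm keeps its last pose, push and grip.
It fails at once if the plain spindle is taken from its socket or knocked (distance of plain_spindle_grip from where it was at the start of the episode above 0.015 m).
It fails at once if a loose bystander is shifted by more than 30 mm (distance of any of spanner, stopwatch, screwdriver, filter_cassette, bottle from where it was at the start of the episode above 0.03 m).
It also fails if it takes over 42 s, if anything falls off the work surface, if the arm or the gripper's body presses on something with over 40 N, if the wrist force passes 120 N, or if a joint passes its speed limit or range.

## Working session

There is one attempt and no reset: what is moved stays moved. The work goes in short steps, each a Python script; the robot and the scene stay as the last script left them, time stands still between calls to the robot, and variables do not carry over. Pictures are saved under pics/ and viewed, at most 10 in all, crops included, and the job is handed in when it is done.

```bash
ls; mkdir -p pics; cat > h.py <<'E'
import numpy as np, cv2
from rig import ctrl, fingers, solve_ik, cams, workorder, monitor
def snap(n,f=None):
    c=cams.camera(n); 
    if f: cv2.imwrite('pics/'+f,c['pixels'][:,:,::-1]); np.save('pics/'+f+'.npy',c,allow_pickle=True)
    return c
def ray(c,uv):
    uv=np.array(uv,float).reshape(-1,1,2)
    p=cv2.undistortPoints(uv,np.array(c['intrinsics']),np.array(c['distortion'])).reshape(-1,2)
    P=np.array(c['pose']); d=np.c_[p,np.ones(len(p))]@P[:3,:3].T
    return P[:3,3],d
def plane(c,uv,z):
    o,d=ray(c,uv); return o+d*((z-o[2])/d[:,2])[:,None]
def proj(c,X):
    P=np.linalg.inv(np.array(c['pose'])); X=np.array(X,float).reshape(-1,3)
    return cv2.projectPoints(X,cv2.Rodrigues(P[:3,:3])[0],P[:3,3],np.array(c['intrinsics']),np.array(c['distortion']))[0].reshape(-1,2)
E
python3 - <<'E'
from h import *
a=snap('top','top0.png');b=snap('scene','scene0.png')
for c in(a,b):print(np.round(c['pose'],3),np.round(c['intrinsics'],1)[0])
print(monitor.current_time())
E
```

```text
pics
[[ 1.00e-03 -9.94e-01  1.13e-01  4.01e-01]
 [-1.00e+00  1.00e-03  1.30e-02 -7.40e-02]
 [-1.30e-02 -1.13e-01 -9.93e-01  1.19e+00]
 [ 0.00e+00  0.00e+00  0.00e+00  1.00e+00]] [485.6   0.  255.9]
[[ 0.561 -0.359  0.746 -0.164]
 [-0.828 -0.218  0.517 -0.539]
 [-0.023 -0.907 -0.42   0.476]
 [ 0.     0.     0.     1.   ]] [409.5   0.  248.7]
0.1
```

View pics/top0.png

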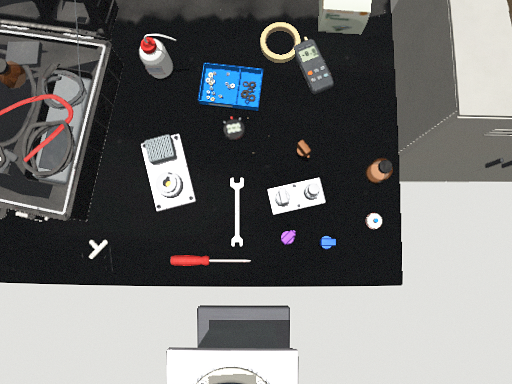

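View pics/scene0.png

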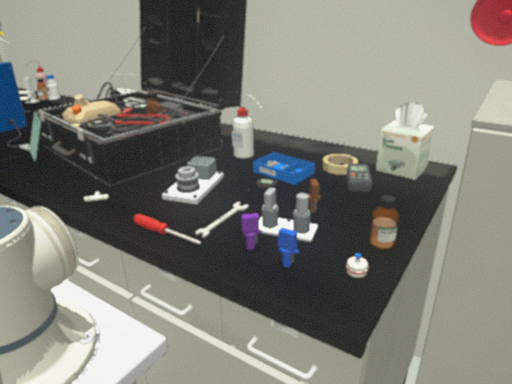

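Top view: hub near (170,184), motor block (160,149), rack centred near (297,195) with heads at (282,199) and (311,190). I need a close look to tell the heads apart.

```bash
python3 - <<'E'
import cv2,numpy as np
a=cv2.imread('pics/top0.png');b=cv2.imread('pics/scene0.png')
f=lambda i,x,y,w,h:cv2.resize(i[y:y+h,x:x+w],(400,300),interpolation=cv2.INTER_CUBIC)
cv2.imwrite('pics/crop0.png',np.vstack([np.hstack([f(a,256,165,80,60),f(a,130,130,80,90)]),np.hstack([f(b,245,180,80,60),f(b,155,145,80,60)])]))
E
```

```text
(no output)
```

View pics/crop0.png

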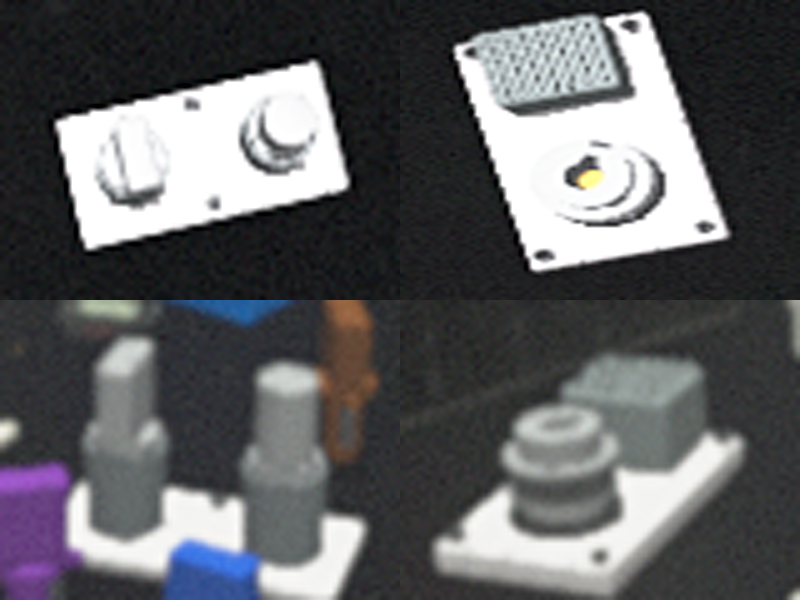

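Crop: the keyed (flat) head is the left/robot-left one in the rack; the plain round one is at the right. The keyway in the hub faces the motor. Measuring the plates now.

```bash
python3 - <<'E'
from h import *
c=np.load('pics/top0.png.npy',allow_pickle=True).item()
g=c['pixels'].min(2)
for name,(x,y,w,h),z in(('rack',(260,170,72,50),.008),('drive',(135,128,68,88),.016)):
    m=np.zeros_like(g);m[y:y+h,x:x+w]=(g[y:y+h,x:x+w]>110)
    cs,_=cv2.findContours(m,0,2);k=cv2.convexHull(max(cs,key=cv2.contourArea))
    P=plane(c,k.reshape(-1,2),z)
    r=cv2.minAreaRect((P[:,:2]*1000).astype(np.float32));print(name,r);print(np.round(cv2.boxPoints(r)))
print('hub rough',plane(c,[(170+0,184)],.068), 'keyed top',plane(c,[(282.2,198)],.09),'plain',plane(c,[(313,189)],.09))
E
```

```text
rack ((524.5341186523438, -157.1512451171875), (65.55653381347656, 133.3721923828125), 12.74355697631836)
[[ 478.  -99.]
 [ 507. -229.]
 [ 571. -215.]
 [ 542.  -85.]]
drive ((584.7968139648438, 159.4658203125), (180.65530395507812, 100.55252075195312), 14.967425346374512)
[[485. 185.]
 [511.  88.]
 [685. 134.]
 [659. 231.]]
hub rough [[0.54550873 0.14187807 0.068     ]] keyed top [[ 0.51027099 -0.11980019  0.09      ]] plain [[ 0.53085375 -0.19025555  0.09      ]]
```

```bash
cat >> h.py <<'E'
from scipy.spatial.transform import Rotation as Ro
def quat(yaw,flip=0): # tool down, tool y along part's y at yaw (flip: other way)
    a=yaw+np.pi*flip; y=np.array([-np.sin(a),np.cos(a),0]); z=np.array([0,0,-1.]); x=np.cross(y,z)
    return Ro.from_matrix(np.c_[x,y,z]).as_quat()
E
python3 - <<'E'
from h import *
for p,y in(((.5166,-.122,.24),.222),((.5,.14,.24),.261)):
  for f in(0,1):print(p,f,solve_ik(p,quat(y,f)))
ctrl.movep((.5166-.02,-.122,.24),quat(.222,0)); fingers.command_gripper(.045,40)
c=snap('wrist','w1.png');print(np.round(c['pose'],3),np.array(c['intrinsics'])[0]); print(monitor.current_time(),monitor.current_joints())
E
```

```text
(0.5166, -0.122, 0.24) 0 [ 0.06323186  0.21449247  0.07716523  0.         -1.43346908 -1.41202818]
(0.5166, -0.122, 0.24) 1 [ 0.06323186  0.21449247  0.07716523  0.         -1.43346908  1.72956447]
(0.5, 0.14, 0.24) 0 [ 0.57493853  0.19140714  0.04797492  0.         -1.42736411 -1.88473486]
(0.5, 0.14, 0.24) 1 [ 0.57493853  0.19140714  0.04797492  0.         -1.42736411  1.2568578 ]
[[-0.22   0.931  0.291  0.423]
 [ 0.975  0.21   0.066 -0.138]
 [ 0.     0.299 -0.954  0.383]
 [ 0.     0.     0.     1.   ]] [274.92353501   0.         252.61855065]
3.2833 [ 6.58981005e-02  1.75754992e-01  2.85356464e-02 -1.96214900e-05
 -1.42363614e+00 -1.41461815e+00]
```

View pics/w1.png

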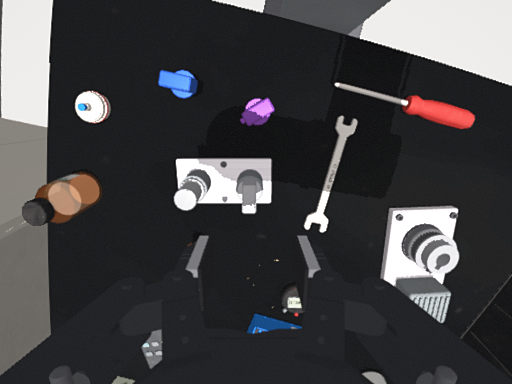

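Wrist view: keyed head at about (249,195) with flange (249,180), plain at (188,190), hub top at (440,257). Zooming to find the nose direction.

```bash
python3 - <<'E'
import cv2,numpy as np
a=cv2.imread('pics/w1.png')
f=lambda x,y,w,h:cv2.resize(a[y:y+h,x:x+w],(400,400),interpolation=cv2.INTER_CUBIC)
cv2.imwrite('pics/crop1.png',np.hstack([f(215,160,64,64),f(395,215,75,75)]))
E
```

```text
(no output)
```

View pics/crop1.png

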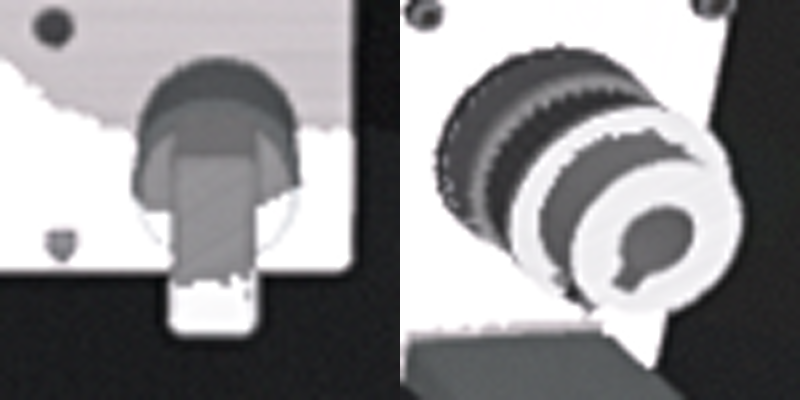

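No nose on the near (-x) side, so the key points away, to rack +x; the hub keyway points to the motor. Checking the head position and hub in this view.

```bash
python3 - <<'E'
from h import *
c=np.load('pics/w1.png.npy',allow_pickle=True).item()
y=.222;X=np.array([np.cos(y),np.sin(y),0])
far=plane(c,[(249.1,213.9)],.090)[0];print('head axis',far-.017*X)
print('plate corners',plane(c,[(176.5,158.5),(271.5,158.5),(271.5,203)],.008))
print('hub',plane(c,[(443,259.2)],.068))
print('far flange-bottom arc (near side)',plane(c,[(249.5,160+58/6.25)],.048)[0])
E
```

```text
head axis [ 0.51739578 -0.12091389  0.09      ]
plate corners [[ 0.50767602 -0.22641337  0.008     ]
 [ 0.47911257 -0.09890033  0.008     ]
 [ 0.54170558 -0.08344182  0.008     ]]
hub [[0.54940909 0.15172237 0.068     ]]
far flange-bottom arc (near side) [ 0.49214441 -0.12646197  0.048     ]
```

```bash
python3 - <<'E'
from h import *
q=quat(.221)
p=np.array([.517,-.1214,0])
ctrl.movep(p+[0,0,.13],q)
print(ctrl.move_linear(p+[0,0,.060],v=.08,contact_N=8),monitor.current_position())
fingers.command_gripper(.0,60)
print(monitor.current_finger_gap(),monitor.current_grasp_force(),monitor.current_wrist_force())
print(ctrl.move_linear(p+[0,0,.160],v=.1))
print(monitor.current_finger_gap(),monitor.current_grasp_force(),monitor.current_wrist_force(),monitor.current_time())
# go near hub and look
ctrl.movep((.47,.13,.20),quat(.26)); ctrl.sleep(.2)
c=snap('wrist','w2.png');snap('scene','s2.png');print(monitor.current_position(),monitor.current_wrist_force(),monitor.current_time())
E
```

```text
False [ 0.51752202 -0.12144037  0.06062372]
0.015158639889139505 58.919851183891296 [-0.41317158  0.63236438  3.40118545]
False
0.01527872600879572 58.45714509487152 [ 0.55958744  0.52946176 -2.07542423] 6.35
[0.47021625 0.1292372  0.1998152 ] [ 0.78285601  0.06896009 -0.88726773] 7.6667
```

View pics/w2.png

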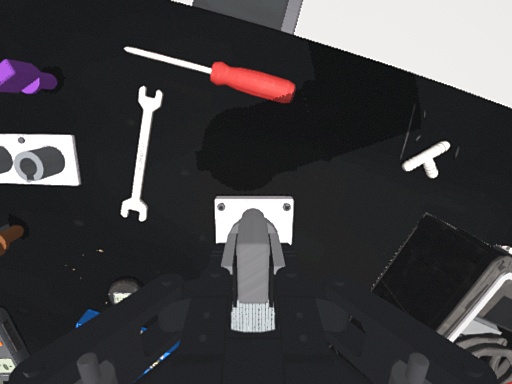

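Spindle held upright, occluding the hub. Two sideways looks will show the hub.

```bash
python3 - <<'E'
from h import *
ims=[]
for i,p in enumerate([(.49,.07,.22),(.47,.235,.22)]):
    ctrl.movep(p,quat(.26)); ctrl.sleep(.2)
    c=snap('wrist',f'w3{i}.png'); u,v=np.round(proj(c,[.549,.152,.068])[0]).astype(int); u0,v0=u-40,v-40
    print(u0,v0,monitor.current_position())
    ims.append(cv2.resize(c['pixels'][v0:v0+80,u0:u0+80,::-1],(400,400),interpolation=cv2.INTER_CUBIC))
cv2.imwrite('pics/crop3.png',np.hstack(ims));print(monitor.current_time())
E
```

```text
265 205 [0.48965547 0.07051115 0.21962701]
127 187 [0.47021418 0.23426383 0.2201453 ]
9.2417
```

View pics/crop3.png

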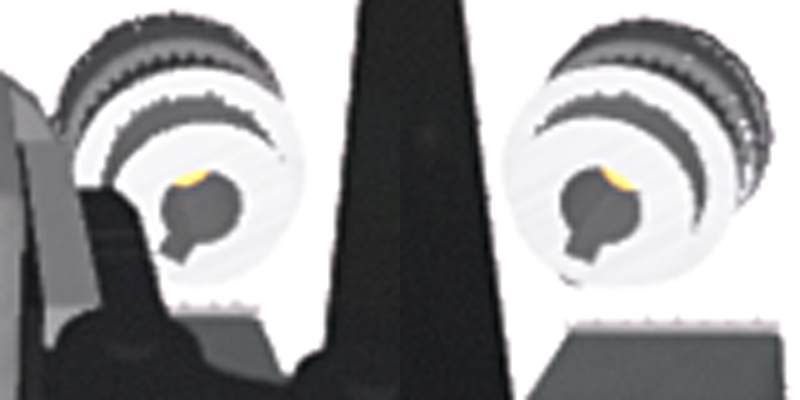

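Keyway points not at the motor but rotated to image-left of it, so I measure the mouth outline on the z=0.068 plane.

```bash
python3 - <<'E'
from h import *
from scipy.optimize import least_squares
for i,(u0,v0) in enumerate([(265,205),(127,187)]):
    c=np.load(f'pics/w3{i}.png.npy',allow_pickle=True).item()
    s=8; big=cv2.resize(c['pixels'][v0:v0+80,u0:u0+80],None,fx=s,fy=s,interpolation=cv2.INTER_CUBIC)
    m=((big.min(2)<165)).astype(np.uint8)
    n,l,st,ce=cv2.connectedComponentsWithStats(m)
    cs,_=cv2.findContours((l==l[int(206*s/5),int(203*s/5)]).astype(np.uint8),0,1)
    k=max(cs,key=cv2.contourArea).reshape(-1,2); uv=(k+.5)/s-.5+[u0,v0]
    P=plane(c,uv,.068)[:,:2]; 
    ctr=P.mean(0)
    for _ in range(5):
        d=np.linalg.norm(P-ctr,axis=1); Q=P[d<.0115]
        r=least_squares(lambda t:np.hypot(*(Q-t[:2]).T)-t[2],[*ctr,.01],loss='soft_l1',f_scale=.0003).x; ctr=r[:2]
    rel=P-ctr; d=np.hypot(*rel.T); K=rel[d>.0125]
    rng=np.arctan2(K[:,1],K[:,0])
    print(i,'ctr,r',r,'maxd',d.max(),'keyway yaw',np.arctan2(*K.mean(0)[::-1]),rng.min(),rng.max(), 'npx',len(k),'bbox',k.min(0),k.max(0))
E
```

```text
0 ctr,r [0.55007551 0.15153341 0.00958614] maxd 0.015407260972904572 keyway yaw -0.20477278877004182 -0.5132115839079381 0.06444517937264894 npx 406 bbox [256 275] [386 421]
1 ctr,r [0.55016622 0.15141559 0.00953118] maxd 0.015207086253298764 keyway yaw -0.20980303162202874 -0.49547284912106765 0.08125681291742363 npx 410 bbox [257 267] [384 419]
```

Both views agree: hub (0.550, 0.1515), radius ≈ 9.6–10 mm, keyway yaw -0.207. Insert.

```bash
python3 - <<'E'
from h import *
q=quat(-.207)
ctrl.movep((.5501,.1515,.15),q)
ctrl.move_linear((.5501,.1515,.122),v=.05); ctrl.sleep(.3)
print(monitor.current_position(),monitor.current_wrist_force())
snap('wrist','w4.png');snap('scene','s4.png')
h=ctrl.move_linear((.5501,.1515,.107),v=.02,contact_N=5)
print(h,monitor.current_position(),monitor.current_wrist_force(),monitor.current_ft_torque())
if not h:
    h=ctrl.move_linear((.5501,.1515,.096),v=.02,contact_N=5)
    print(h,monitor.current_position(),monitor.current_wrist_force(),monitor.current_ft_torque())
print(monitor.current_time())
E
```

```text
[0.55025958 0.15154625 0.12224046] [ 0.33870432  0.25134573 -0.64766543]
False [0.55020813 0.15152846 0.1071375 ] [ 0.52686758  0.12600519 -1.45991335] [ 0.02818463 -0.05766751  0.02160637]
False [0.55016838 0.15150673 0.09604609] [-0.13193238 -0.49044172 -1.39121615] [-0.04731957 -0.04408346 -0.03912109]
12.55
```

The key slid into the keyway without contact. Now push home.

```bash
python3 - <<'E'
from h import *
fingers.command_gripper(0,100)
h=ctrl.move_linear((.5501,.1515,.0785),v=.015,contact_N=20)
print(h,monitor.current_position(),monitor.current_wrist_force(),monitor.current_ft_torque())
ctrl.sleep(.5)
print(monitor.current_position(),monitor.current_wrist_force(),monitor.current_grasp_force(),monitor.current_time())
c=snap('wrist','w5.png');s=snap('scene','s5.png')
f=lambda i,x,y,w,h:cv2.resize(i[y:y+h,x:x+w,::-1],(400,400),interpolation=cv2.INTER_CUBIC)
u,v=proj(s,[.55,.15,.07])[0].astype(int)
cv2.imwrite('pics/crop5.png',np.hstack([f(c['pixels'],190,170,128,128),f(s['pixels'],u-40,v-40,80,80)]))
E
```

```text
False [0.55036902 0.15150607 0.08066829] [-6.23847661 -0.56963901 14.73182727] [-0.09769745  2.46670581  0.00842504]
[0.5503498  0.15148688 0.08065841] [-6.96379719 -0.17789028 14.6279817 ] 101.90512418746948 14.5833
```

View pics/crop5.png

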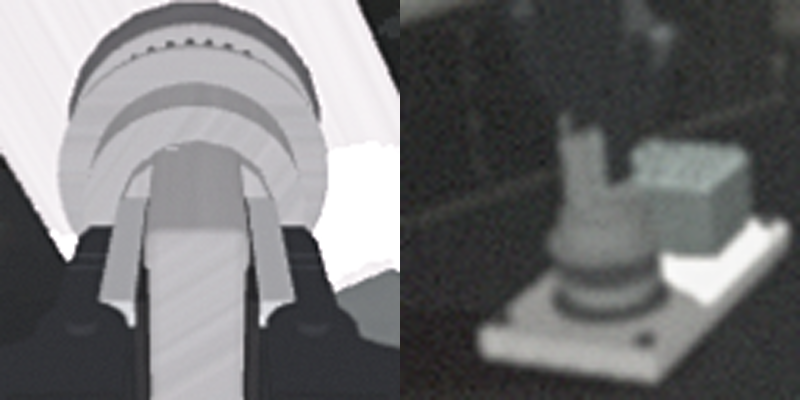

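Flange appears seated on the hub. I'll ease the side load and press slightly further to confirm it is at a hard stop.

```bash
python3 - <<'E'
from h import *
def rep(t):
    ctrl.sleep(.3); print(t,np.round(monitor.current_position(),5),np.round(monitor.current_wrist_force(),1),np.round(monitor.current_ft_torque(),2),round(monitor.current_grasp_force()),Ro.from_quat(monitor.current_ee_rot()).apply([0,0,1]).round(4),monitor.current_time())
rep('now')
for p in[(.5493,.1515,.0785),(.5493,.1515,.0765),(.5493,.1515,.0745)]:
    ctrl.move_linear(p,v=.01,contact_N=30);rep(p)
E
```

```text
now [0.55036 0.1515  0.08068] [-6.3 -1.1 14.3] [-0.17  2.43 -0.03] 102 [ 1.8e-03  1.0e-04 -1.0e+00] 14.9833
(0.5493, 0.1515, 0.0785) [0.55024 0.15155 0.08069] [-3.9 -1.  12.9] [-0.26  1.61 -0.01] 101 [ 3.e-03  3.e-04 -1.e+00] 15.5333
(0.5493, 0.1515, 0.0765) [0.55028 0.15151 0.08064] [-10.2  -0.7  24.5] [-0.36  3.58 -0.09] 103 [ 4.1e-03  3.0e-04 -1.0e+00] 16.1833
(0.5493, 0.1515, 0.0745) [0.55039 0.15153 0.0806 ] [-15.6  -1.   36.8] [-0.44  5.55 -0.07] 105 [ 5.4e-03  4.0e-04 -1.0e+00] 16.8333
```

Hard stop at z = 0.0806, exactly the predicted home height, with an upright tool. Relax to a moderate push and hand in.

```bash
python3 - <<'E'
from h import *
ctrl.move_linear((.549,.1515,.077),v=.01); ctrl.sleep(.5)
print(monitor.current_position(),monitor.current_wrist_force(),monitor.current_grasp_force())
print(workorder.sign_off())
E
```

```text
[0.55029219 0.15152324 0.08065025] [-7.51620452 -0.93487465 21.72625753] 102.6802110671997
the job is handed in; nothing more can be done
None
```

The job is handed in, with no verdict returned. The keyed spindle's key is in the hub keyway and its flange is at a hard stop at the predicted home height. The gripper still holds the head with about 100 N and presses down with about 22 N, and nothing else was touched that I noticed.

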